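Let the sample wheel back on its ratchet

TASK

The sample wheel has been indexed too far. Swing its red-knobbed pawl up and right over so that it stays open, turn the wheel backwards (clockwise from above) by its black peg until the red sample is half a step short of the yellow pointer, then swing the pawl down into the notch and ease the wheel on backwards until you feel the pawl take the load: a light, steady push at the peg of about 8 N for half a second, and never so hard that the pawl is forced. Let go of everything and leave the other things on the bench where they are.

Things in the scene. Friction and masses are not known exactly. Their poses are not given: they have to be found in the camera images.
- index_stand: Grey base plate 230 x 270 x 12 mm fixed to the bench; carries wheel, pawl, pointer. Origin: on the wheel's axis, at bench level; z up, x from the pawl's side to the far side, y towards the pointer. In this frame the pawl's hinge pin lies along x through (-78, 62, 48) mm, in a fork 32 mm wide, top z 54 mm; pointer post at (0, 108) mm, top z 51 mm.
- index_wheel: Aluminium disc, radius 90 mm, vertical axis, top face 40 mm above the bench; near its edge 12 steel saw teeth 8 mm high (radius 70 to 86 mm, one each 30 degrees), inside them 11 round samples 14 mm wide at radius 48 mm, ten white and one red. Origin as the stand's; turns with wheel_turn. It stays where left; the bearing drags about 0.04 N m (0.7 N at the peg).
- wheel_turn (a joint): Wheel angle, rad. Grows counter-clockwise from above (forwards, pawl clicks over teeth); falls clockwise (backwards, blocked by the lowered pawl). 0: red sample at the pointer; starts at 0.7 to 1.3. A tooth meets the lowered pawl at 0 +-0.12, set by an unmeasured shim: find it by feel. Lower the pawl with the wheel at 0.16 to 0.4; less misses the notch. A step is 0.52.
- crank_peg (a point): Grip point of the upright black peg that turns the wheel: 14 mm thick, top 92 mm above the bench, this point 78 mm above the bench, 56 mm from the wheel's axis. At wheel_turn 0 it lies 30 degrees clockwise of the stand's x axis, as seen from above.
- pawl: Dark steel arm 12 mm wide, 53 to 71 mm from hinge pin to nose tip (shim), red knob on a stem near the nose. Origin on the pin; down, its y points from nose to pin and z up. The nose is sprung: from first touch its load grows about 5 N per mm (0.013 rad of wheel). 3 N or more is a load taken; over 9 N forces it. 5 N on the pawl is 7 N at the peg, plus the bearing's drag.
- pawl_swing (a joint): Pawl angle, rad: 0 fully down in a notch, about 0.1 when resting on a tooth, growing as it is lifted; 2.05 is fully open against its stop. Let go beyond about 1.4 it falls open and stays there by its own weight; before 1.15 it falls shut.
- pawl_handle (a point): Centre of the red knob: a cylinder 18 mm in diameter and 18 mm long, axis parallel to the hinge pin; pinched over its flat ends (18 mm apart) it turns between the fingers. 58 mm from the pin; when down, 48 mm from the pin towards the nose and 33 mm above it (81 mm above the bench).
- pointer_tip (a point): Tip of the yellow pointer at the wheel's edge, 50 mm above the bench.
- brown_bottle: Bystander: brown bottle, 54 mm in diameter, 125 mm high. Origin under its centre.
- tape_roll: Bystander: roll of tan tape lying flat, 96 mm wide, 25 mm high. Origin under its centre.
- beaker: Bystander: small glass beaker, 66 mm wide, 69 mm high. Origin under its centre.
- cap_vial_1: Bystander: small blue-capped vial, 27 mm in diameter, 56 mm high. Origin under its centre.
- cap_vial_2: Bystander: small blue-capped vial, 27 mm in diameter, 56 mm high. Origin under its centre.

How it is judged (in metres and radians):
On the way, in this order (a step that is already met when the one before it is completed fails the run):
1. the pawl is swung up and over, open (value of joint pawl_swing above 1.6 rad), for 0.2 s.
2. with the pawl open the wheel is turned back until the red sample is about half a step short of the pointer (wheel_turn below 0.45) (value of joint pawl_swing above 1.6 rad and value of joint wheel_turn below 0.45 rad), for 0.1 s.
3. the pawl is down in the notch at the red sample and carries a load of more than 3 N from the wheel (value of joint pawl_swing below 0.09 rad and value of joint wheel_turn between -0.16 and 0.16 rad and contact force between pawl and index_wheel above 3 N), for 0.2 s.
At the end, for the whole second after the job is handed in: The pawl lies down in the notch (pawl_swing below 0.09), the wheel rests there with the red sample at the pointer (wheel_turn between -0.16 and 0.16, 8 mm at the samples, not turning), and nothing is held (value of joint pawl_swing below 0.09 rad and value of joint wheel_turn between -0.16 and 0.16 rad and velocity of joint wheel_turn between -0.1 and 0.1 rad/s); the robot touches nothing.
It fails at once if the lowered pawl is forced: more than 9 N between pawl and wheel (value of joint pawl_swing below 0.05 rad and contact force between pawl and index_wheel above 9 N).
It fails at once if a bystander is shifted by more than 30 mm (distance of any of brown_bottle, tape_roll, beaker, cap_vial_1, cap_vial_2 from where it was at the start of the episode above 0.03 m).
It also fails if it takes over 72 s, if anything falls off the work surface, if the arm or the gripper's body presses on something with over 40 N, if the wrist force passes 120 N, or if a joint passes its speed limit or range.

ROBOT

A 7-joint arm with a two-finger parallel gripper is mounted at the origin on a cart in front of the work surface, level with it; the furniture and walls round the work are solid. World frame = base frame: x ahead of the robot, y to its left, z up, the work surface at z = 0. Lengths are in m, angles in degrees, forces in N, time in s.
With the tool pointing down it reaches from about 0.4 to 0.9 m from the base axis. Payload 5.5 kg.
Tool frame: the origin (TCP) lies on the mounting face of the last link; the fingertips stand 173 mm ahead of it and the grasp point (between the pads) lies bot.pinch_z ahead of it (bot.pinch_z is the distance from the TCP to the grasp point, in m); x points along the fingers, z is the direction in which the jaws open and shut, and the axes are right-handed (so a half turn about x gives the same grasp; the last joint's range is limited). The gripper opens to 85 mm and grips with 20 to 120 N. Pads are 22 mm wide; open, the fingers measure 114 mm over their backs; the gripper's body (76 mm by 85 mm) begins 54 mm behind the grasp point. The pads swing forward as they close: fully open they stand 13 mm farther back than shut.
Start: joints at [-58.889, 28.699, -24.465, 88.831, 12.651, 65.22, -12.049], TCP at [0.179, 0.625, 0.405] pointing down, gripper open.
Joint ranges: [-164.97, 164.97], [-17.58, 116.51], [-87.97, 89.64], [11.32, 138.91], [-80.73, 260.73], [10.89, 115.49], [-147.41, 147.41]. Speed limits (degrees/s): [147.25, 147.25, 180, 180, 180, 180, 180].

INTERFACE

Orientations are given as [roll, pitch, yaw] about the fixed x, y, z axes, in that order (R = Rz(yaw) Ry(pitch) Rx(roll)).
In Python, from bench import bot, snapshot, camera_info, job gives the robot as it stands.
- The arm moves only by the shell command python3 -m pendant 'ROWS' [FORCE]. ROWS is a JSON object of lists of equal length, an entry for each row: "grip": the closure, from 0 (fully open) to 1 (shut); "linear": the shift along the tool's x, y, z in mm, a list of three; "turn": the turn, a rotation vector about the tool's x, y, z in degrees, a list of three. A call has 1 to 12 rows; each row shifts and turns the commanded pose from where the row before left it, along the tool's axes as they then stand; what a row does not reach is not made up. A row lasts 1/8 s, in which the tool goes at most 62.5 mm and 10.7 degrees, less where a joint would pass 70% of its speed; a pose out of reach is approached as far as the arm can. A call with a gripper value outside its range is refused whole. The fingers move at their own pace and stop on an object; FORCE is the grip in N (left out, the last holds). Time passes only in rows, so rows that do not move let the fingers close. It gives the time, the measured TCP pose, the force and the opening at its end, in the units of the state.
- bot.get_obs(): the state, without advancing time (a new reading comes with each control period).
- snapshot(name): name is "scene" or "top" or "wrist"; returns the picture (420x560x3 uint8, red, green, blue); there is no depth.
- camera_info(name): a dict with "fx", "fy", "cx", "cy" (pixels), "k1" (the pictures are not rectified: a ray, as slopes to the right and down, at radius r is drawn at 1 + k1 r^2 times it, then the intrinsics apply), "extrinsics" (4x4, takes a point from camera to world coordinates). Camera axes: x right, y up, looking along -z (the intrinsics and any distortion apply to the point x, -y, -z); pixel columns grow to the right and rows downward; lengths in m; the calibration is good to about 2 mm. A picture is of the moment at which its call begins: read the wrist's pose just before it. camera_info takes no time and is no camera call; for the wrist camera it gives the pose at the moment of the call.
- job.sign_off(): hands the job in, once; it reports no verdict.
The state is a dict: "clock": time; "joint_pos": joint angles; "joint_vel": joint speeds; "joint_torque": joint torques, N m; "tool_pos": TCP position; "eef_rot": TCP orientation; "ft_force": force on the tool from outside, world axes, zero at the start; "wrist_torque": the same for the moment, N m; "gripper_width": finger opening in m.
Only numpy, scipy, OpenCV 4.12 (cv2) and the standard library are available. Lean on these libraries where they do the work, as an engineer would, in place of code of your own. Each camera call takes 0.05 s, during which the arm holds its last target.

## Working session

There is one attempt and no reset: what is moved stays moved. The work goes in short steps, Python scripts to look and compute and a shell command to move; the robot and the scene stay as the last step left them, time stands still between calls to the robot, and variables do not carry over. Pictures are saved under pics/ and viewed, and the job is handed in when it is done.

```bash
ls; mkdir -p pics; python3 - <<'E'
from bench import bot, snapshot, camera_info, job
import cv2
o=bot.get_obs();print({k:(v if not hasattr(v,'round') else v.round(3)) for k,v in o.items()},bot.pinch_z)
for n in["scene","top","wrist"]:
    i=camera_info(n);print(n,i)
    cv2.imwrite(f"pics/{n}0.png",snapshot(n)[:,:,::-1])
E
```

```text
pics
{'clock': 0.0, 'joint_pos': array([-58.89 ,  28.753, -24.452,  88.892,  12.651,  65.22 , -12.049]), 'joint_vel': array([ 0.094, -0.004, -0.059, -0.019,  0.083, -0.002, -0.043]), 'joint_torque': array([ 1.0000e-03, -5.6953e+01, -5.8160e+00, -2.8094e+01,  1.1000e-02,
        1.2000e-02,  0.0000e+00]), 'tool_pos': array([0.179, 0.624, 0.404]), 'eef_rot': array([ 178.448,   89.889, -107.578]), 'ft_force': array([-0.31 ,  0.46 , -0.749]), 'wrist_torque': array([ 0.027,  0.013, -0.02 ]), 'gripper_width': 0.08531190114385526} 0.1547
scene {'fx': 448.3826678421859, 'fy': 448.3826678421859, 'cx': 279.23891794375675, 'cy': 216.02958740497436, 'k1': 0.04878148757811986, 'extrinsics': array([[ 0.87941374,  0.23972469, -0.41129496,  0.02480423],
       [-0.47603439,  0.45146988, -0.7546961 , -0.94461147],
       [ 0.00476799,  0.85948067,  0.51114601,  0.71604701],
       [ 0.        ,  0.        ,  0.        ,  1.        ]])}
top {'fx': 530.24445312163, 'fy': 530.24445312163, 'cx': 280.273432286311, 'cy': 215.4098985549456, 'k1': -0.19929345866458542, 'extrinsics': array([[ 9.51755447e-03,  9.94216418e-01, -1.06972572e-01,
         3.85019274e-01],
       [-9.99952205e-01,  9.70223800e-03,  1.20614774e-03,
        -7.88259367e-03],
       [ 2.23704524e-03,  1.06955980e-01,  9.94261240e-01,
         1.54360120e+00],
       [ 0.00000000e+00,  0.00000000e+00,  0.00000000e+00,
         1.00000000e+00]])}
wrist {'fx': 325.83618316996484, 'fy': 325.83618316996484, 'cx': 277.0306092854506, 'cy': 209.5917506734652, 'k1': -0.020935109822495253, 'extrinsics': array([[ 0.27571763, -0.92497584, -0.26153296,  0.11275777],
       [ 0.96123682,  0.2647815 ,  0.076906  ,  0.6423121 ],
       [-0.0018871 , -0.27259945,  0.96212576,  0.37282717],
       [ 0.        ,  0.        ,  0.        ,  1.        ]])}
```

View pics/scene0.png

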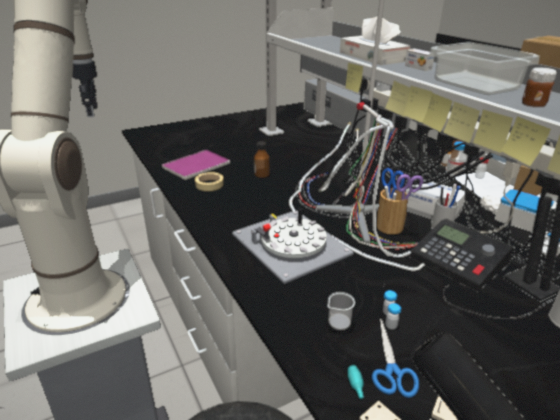

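View pics/top0.png

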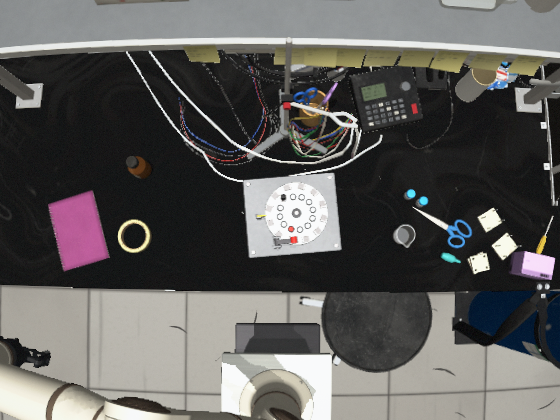

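View pics/wrist0.png

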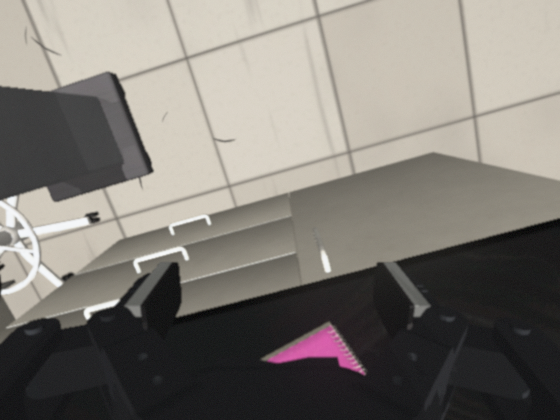

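The stand sits around top-view pixel (293,213). Its pointer faces left (+y) and the pawl faces the robot. I'll zoom in and measure.

```bash
cat > h.py <<'E'
import numpy as np,cv2
from bench import bot,snapshot,camera_info
from scipy.spatial.transform import Rotation as R
def ray(info,u,v):
    K=np.array([[info['fx'],0,info['cx']],[0,info['fy'],info['cy']],[0,0,1]])
    p=cv2.undistortPoints(np.array([[[u,v]]],float),K,np.array([info['k1'],0,0,0.]))[0,0]
    E=info['extrinsics'];d=E[:3,:3]@np.array([p[0],-p[1],-1]);return E[:3,3],d
def onz(info,u,v,z):
    o,d=ray(info,u,v);return o+d*(z-o[2])/d[2]
def proj(info,P):
    E=info['extrinsics'];q=E[:3,:3].T@(np.asarray(P,float)-E[:3,3]);x,y=q[0]/-q[2],-q[1]/-q[2]
    s=1+info['k1']*(x*x+y*y);return np.array([info['fx']*x*s+info['cx'],info['fy']*y*s+info['cy']])
def tool():
    o=bot.get_obs();r=R.from_euler('xyz',o['eef_rot'],degrees=True).as_matrix();return o['tool_pos'],r,o
def st():
    p,r,o=tool();print('t',round(float(o['clock']),3),'p',p.round(4),'pinch',(p+r[:,0]*bot.pinch_z).round(4),'rpy',o['eef_rot'].round(2),'F',o['ft_force'].round(2),'w',round(float(o['gripper_width']),4));print(r.round(3).tolist(),'q',o['joint_pos'].round(1))
E
python3 - <<'E'
from h import *
im=cv2.imread('pics/top0.png')[165:265,230:350];cv2.imwrite('pics/topz.png',cv2.resize(im,None,fx=6.5,fy=6,interpolation=cv2.INTER_CUBIC)[:600])
im=cv2.imread('pics/scene0.png')[200:285,225:355];cv2.imwrite('pics/scz.png',cv2.resize(im,None,fx=6,fy=6,interpolation=cv2.INTER_CUBIC))
i=camera_info('top')
for n,u,v,z in [('hub',297,213,.045),('red',291,229,.04),('peg',283,198,.092),('knob',294,240,.081),('ptr',261,217,.05),('c1',244,181,.012),('c2',334,174,.012),('c3',342,248,.012),('c4',250,257,.012),('bottle',138,167,.1),('tape',134,236,.02),('beaker',404,235,.03),('v1',411,194,.056),('v2',423,201,.056),('deskedge',280,289,0)]:
    print(n,onz(i,u,v,z).round(4))
E
```

```text
hub [ 0.5536 -0.0572  0.045 ]
red [ 0.5082 -0.0406  0.04  ]
peg [ 0.5897 -0.0167  0.092 ]
knob [ 0.4744 -0.0482  0.081 ]
ptr [0.5407 0.0449 0.05  ]
c1 [0.6502 0.0975 0.012 ]
c2 [ 0.6738 -0.1665  0.012 ]
c3 [ 0.4566 -0.1894  0.012 ]
c4 [0.4282 0.0765 0.012 ]
bottle [0.6733 0.3915 0.1   ]
tape [0.4842 0.4172 0.02  ]
beaker [ 0.4943 -0.3683  0.03  ]
v1 [ 0.6106 -0.3846  0.056 ]
v2 [ 0.5907 -0.4196  0.056 ]
deskedge [ 0.3368 -0.011   0.    ]
```

View pics/topz.png

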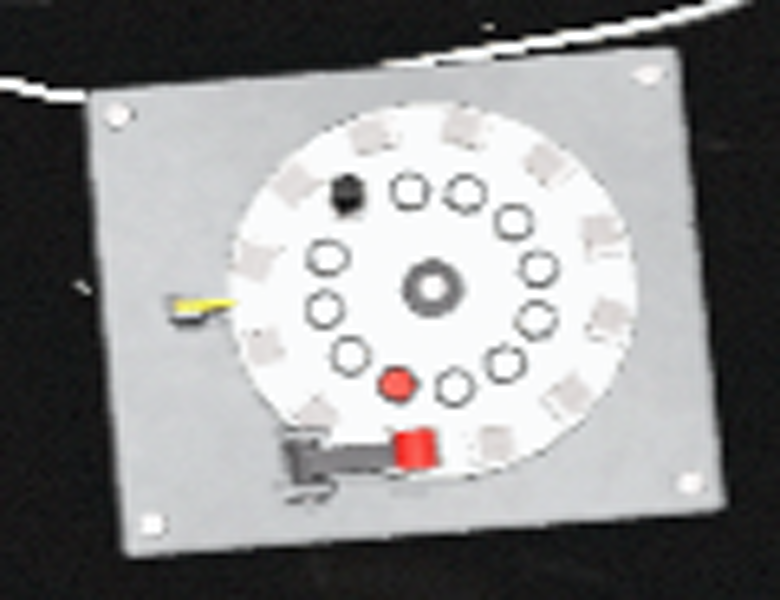

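View pics/scz.png

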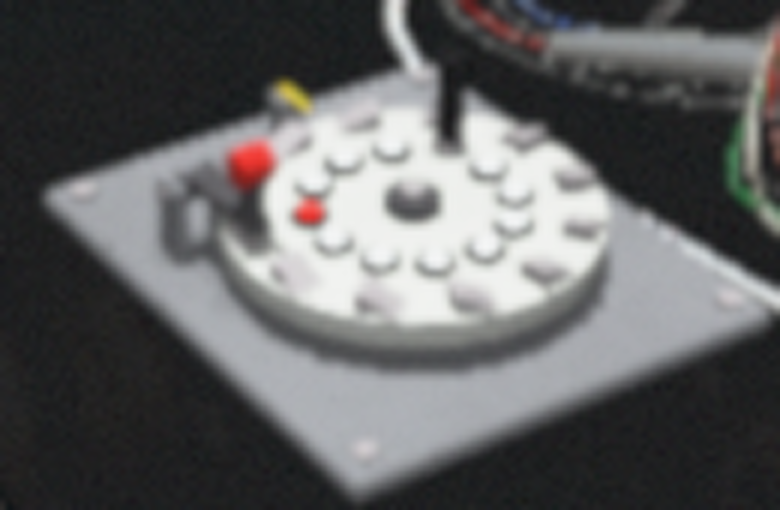

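```bash
cat > fit.py <<'E'
from h import *
from scipy.optimize import least_squares
T=camera_info('top');S=camera_info('scene')
obs=[(T,'hub',296.6,212.9),(T,'tip',266.2,215.3),(T,'c1',243.5,180.3),(T,'c2',334.6,173),(T,'c3',342,249.7),(T,'c4',249.2,257.5),(T,'peg',283.5,195.8),(T,'red',291.1,229),(T,'knob',293.8,240),
(S,'c4',232.5,232.5),(S,'c3',285,283),(S,'c2',354.7,253),(S,'c1',294.2,211.3),(S,'peg',300,210.8),(S,'hub',293.7,232.5),(S,'red',276.7,235.3),(S,'knob',267,227.5),(S,'tip',276.3,218)]
def model(p):
    x,y,yaw,wt,ox,oy,hz,sw=p
    k=np.radians(145.5)-sw
    a=wt-np.pi/6
    m={'hub':(0,0,hz),'tip':(0,.09,.05),'c1':(ox+.115,oy+.135,.012),'c2':(ox+.115,oy-.135,.012),'c3':(ox-.115,oy-.135,.012),'c4':(ox-.115,oy+.135,.012),
     'peg':(.056*np.cos(a),.056*np.sin(a),.09),'red':(-.048*np.sin(wt),.048*np.cos(wt),.042),'knob':(-.078,.062+.0582*np.cos(k),.048+.0582*np.sin(k))}
    c,s=np.cos(yaw),np.sin(yaw)
    return {n:(x+c*v[0]-s*v[1],y+s*v[0]+c*v[1],v[2]) for n,v in m.items()}
def f(p):
    m=model(p);return np.concatenate([proj(i,m[n])-(u,v) for i,n,u,v in obs])
r=least_squares(f,[.55,-.057,.09,1.13,0,0,.045,.1],loss='soft_l1')
print(r.x.round(4));e=f(r.x).reshape(-1,2)
for o,q in zip(obs,e):print(o[1],q.round(1))
for n in('knob','peg','red'):print(n,np.round(model(r.x)[n],4))
E
python3 fit.py; python3 -c "
from h import *;st()"
```

```text
[ 5.5440e-01 -5.6500e-02  9.5800e-02  1.1581e+00 -1.1000e-03  1.0600e-02
  4.9100e-02  6.0300e-02]
hub [ 0.2 -0.3]
tip [-1.  -0.1]
c1 [-0.1 -0.5]
c2 [ 0.4 -0.9]
c3 [0.7 0.3]
c4 [0.5 0.7]
peg [0.4 0. ]
red [ 0.2 -0.3]
knob [ 0.1 -0.3]
c4 [-1.1  0.1]
c3 [-0.6 -0.7]
c2 [-0.2 -0.7]
c1 [ 1.9 -0.7]
peg [ 0.3 -0.8]
hub [0.1 0.1]
red [-0.2  1.1]
knob [-0.5  0.1]
tip [-0.7  0.2]
knob [ 0.4752 -0.0479  0.0838]
peg [ 0.5961 -0.0191  0.09  ]
red [ 0.5088 -0.0415  0.042 ]
t 0.15 p [0.1795 0.6244 0.4039] pinch [0.1794 0.6242 0.2492] rpy [ 177.28   89.91 -108.75] F [ 0.21 -0.12  0.42] w 0.0854
[[-0.0, -0.961, 0.276], [-0.001, 0.276, 0.961], [-1.0, 0.0, -0.002]] q [-58.9  28.7 -24.5  88.9  12.6  65.2 -12. ]
```

Both cameras agree on the stand to about a pixel: axis (0.554, -0.0565), yaw 5.5°, wheel about 1.16 rad. Next I'll fly over to a point above the knob.

```bash
python3 -m pendant '{"grip":[0,0,0,0,0,0,0,0,0,0,0,0],"linear":[[0,-39,-47],[0,-39,-47],[0,-39,-47],[0,-39,-47],[0,-39,-47],[0,-39,-47],[0,-39,-47],[0,-39,-47],[0,-39,-47],[0,-39,-47],[0,-39,-47],[0,-39,-47]],"turn":[[0,0,0],[0,0,0],[0,0,0],[0,0,0],[0,0,0],[0,0,0],[0,0,0],[0,0,0],[0,0,0],[0,0,0],[0,0,0],[0,0,0]]}'; python3 -c "
from h import *;st()"
```

```text
clock: 1.65
tool_pos: [0.4739, -0.0484, 0.4048]
eef_rot: [-62.2, 90.0, 11.8]
ft_force: [1.6, 0.5, -0.3]
gripper_width: 0.0851
t 1.65 p [ 0.4739 -0.0484  0.4048] pinch [ 0.474  -0.0483  0.2501] rpy [-62.19  89.97  11.8 ] F [ 1.61  0.48 -0.29] w 0.0851
[[0.0, -0.961, 0.276], [0.0, 0.276, 0.961], [-1.0, -0.0, 0.0]] q [-1.000e-01  9.100e+00  2.900e+00  1.138e+02 -6.000e-01  5.710e+01
  7.710e+01]
```

```bash
python3 -m pendant '{"grip":[0,0,0,0,0,0,0,0],"linear":[[0,0,0],[0,0,0],[0,0,0],[0,0,0],[0,0,0],[0,0,0],[0,0,0],[0,0,0]],"turn":[[10,0,0],[10,0,0],[10,0,0],[10,0,0],[10,0,0],[10,0,0],[8.5,0,0],[0,0,0]]}'; python3 -c "
from h import *;st()
cv2.imwrite('pics/w1.png',snapshot('wrist')[:,:,::-1])"
```

```text
clock: 2.65
tool_pos: [0.4734, -0.0464, 0.4045]
eef_rot: [170.4, 90.0, 176.0]
ft_force: [0.2, -0.9, 1.1]
gripper_width: 0.0851
t 2.65 p [ 0.4734 -0.0464  0.4045] pinch [ 0.4733 -0.0464  0.2498] rpy [170.41  89.97 175.97] F [ 0.25 -0.89  1.12] w 0.0851
[[-0.0, -0.097, 0.995], [0.0, 0.995, 0.097], [-1.0, 0.0, -0.0]] q [ -6.2   9.    9.5 114.1  -1.8  57.1   9.7]
```

View pics/w1.png

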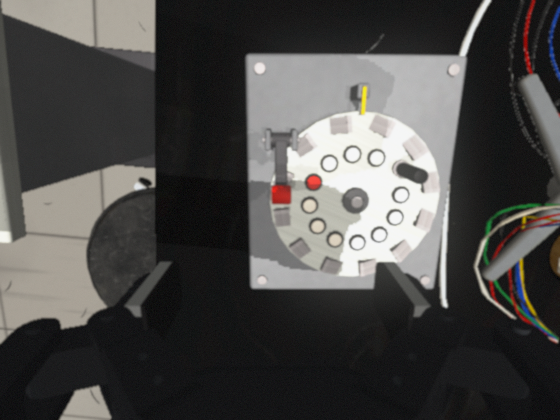

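```bash
sed -i 's/^T=camera_info/W=camera_info("wrist");T=camera_info/' fit.py; sed -i "s/^(S,'c4'/(W,'knob',282,194),(W,'hub',356,200),(W,'tip',363,114),(W,'red',313.5,182),(W,'c1',466,54),(W,'c2',451,290),(W,'c3',250,289),(W,'c4',247,54),\n&/" fit.py; echo "print('pegtop W',proj(W,model(r.x)['peg']),'pinch->', proj(W,(.4752,-.0479,.0838)))" >>fit.py; python3 fit.py
```

```text
[ 5.5600e-01 -5.4600e-02  1.0100e-01  1.1521e+00 -7.0000e-04  1.2000e-02
  4.5600e-02  6.9000e-02]
hub [-0.5 -0.8]
tip [-1.7 -0.5]
c1 [-1.4 -0.9]
c2 [-1.  -1.8]
c3 [-0.3 -0.6]
c4 [-0.4  0.2]
peg [-0.3 -0.6]
red [-0.4 -0.8]
knob [-0.5 -0.9]
knob [-0.8  0.8]
hub [-0.3  1.6]
tip [-0.3 -2.7]
red [0.3 0.5]
c1 [1.8 0.7]
c2 [-16.6   0.2]
c3 [0.  1.8]
c4 [-3.3  0. ]
c4 [-1.  -0.5]
c3 [-0.2 -1.7]
c2 [-0.3 -1.7]
c1 [ 1.6 -1.3]
peg [ 0.5 -1.2]
hub [0.2 0.6]
red [-0.   0.6]
knob [-0.3 -0.5]
tip [-0.6 -0.2]
knob [ 0.4767 -0.0461  0.0842]
peg [ 0.5978 -0.0173  0.09  ]
red [ 0.5104 -0.0396  0.042 ]
pegtop W [420.77402812 177.93192183] pinch-> [279.31342837 196.42978372]
```

```bash
python3 -m pendant '{"grip":[0,0,0.3,0.3,0.3,0.3],"linear":[[40,-0.5,1.5],[50,0,1],[40,0,0],[25,0,0],[10,0,0],[0,0,0]],"turn":[[0,0,0],[0,0,0],[0,0,0],[0,0,0],[0,0,0],[0,0,0]]}' 20; python3 -c "
from h import *;st()
cv2.imwrite('pics/w2.png',snapshot('wrist')[:,:,::-1])"
```

```text
clock: 3.45
tool_pos: [0.4761, -0.0468, 0.2395]
eef_rot: [169.3, 90.0, 174.9]
ft_force: [0.5, 0.4, -0.6]
gripper_width: 0.0595
t 3.45 p [ 0.4761 -0.0468  0.2395] pinch [ 0.4759 -0.0468  0.0848] rpy [169.34  89.95 174.88] F [ 0.54  0.38 -0.57] w 0.0595
[[-0.001, -0.097, 0.995], [0.0, 0.995, 0.097], [-1.0, 0.0, -0.001]] q [ -4.3  24.    8.  120.9  -5.6  35.4  13.1]
```

View pics/w2.png

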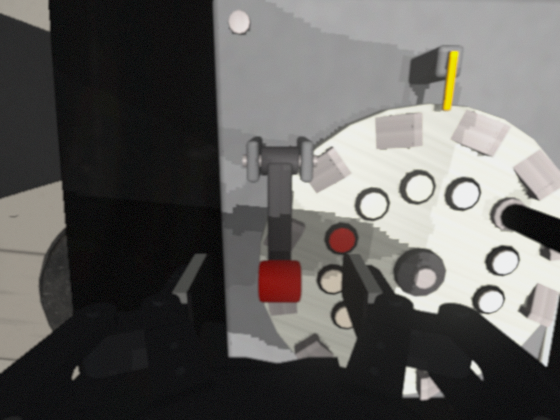

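The red knob (280,282) is centred between the fingertips, which are at about columns 195 and 355. Now close at 20 N.

```bash
python3 -m pendant '{"grip":[0.6,0.85,0.85,0.85,0.85],"linear":[[0,0,0.5],[0,0,0],[0,0,0],[0,0,0],[0,0,0]],"turn":[[0,0,0],[0,0,0],[0,0,0],[0,0,0],[0,0,0]]}' 20; python3 -c "
from h import *;st()
i=camera_info('wrist');p,r,o=tool();print(proj(i,p+r[:,0]*bot.pinch_z))
cv2.imwrite('pics/w3.png',snapshot('wrist')[:,:,::-1])"
```

```text
clock: 4.12
tool_pos: [0.4768, -0.0471, 0.2402]
eef_rot: [-21.0, 90.0, -15.6]
ft_force: [-0.8, -2.5, 6.1]
gripper_width: 0.0173
t 4.125 p [ 0.4768 -0.0471  0.2402] pinch [ 0.4769 -0.0471  0.0855] rpy [-21.04  89.95 -15.59] F [-0.8  -2.52  6.14] w 0.0173
[[0.001, -0.095, 0.995], [-0.0, 0.995, 0.095], [-1.0, -0.0, 0.001]] q [ -4.3  24.    8.  120.8  -5.6  35.5  13. ]
[277.80935099 284.53600796]
```

View pics/w3.png

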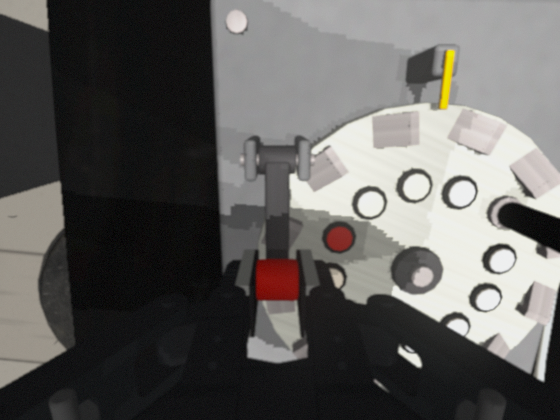

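The grip is on. Now the arc up and over.

```bash
python3 -m pendant '{"grip":[0.85,0.85,0.85,0.85,0.85,0.85,0.85,0.85,0.85,0.85],"linear":[[-8.5,8.2,0],[-6.8,10.1,0],[-4.5,11.3,0],[-2.2,11.9,0],[0.5,12.2,0],[2.9,11.8,0],[5.3,10.9,0],[6.1,8.1,0],[5.9,5.7,0],[0,0,0]],"turn":[[0,0,0],[0,0,0],[0,0,0],[0,0,0],[0,0,0],[0,0,0],[0,0,0],[0,0,0],[0,0,0],[0,0,0]]}' 20; python3 -c "
from h import *;st()
cv2.imwrite('pics/w4.png',snapshot('wrist')[:,:,::-1])"
```

```text
clock: 5.42
tool_pos: [0.4681, 0.0457, 0.2418]
eef_rot: [66.4, 89.9, 72.1]
ft_force: [-1.1, 3.5, 5.9]
gripper_width: 0.017
t 5.425 p [0.4681 0.0457 0.2418] pinch [0.4682 0.046  0.0871] rpy [66.42 89.87 72.06] F [-1.07  3.51  5.86] w 0.017
[[0.001, -0.098, 0.995], [0.002, 0.995, 0.098], [-1.0, 0.002, 0.001]] q [-14.5  23.1   6.7 121.9  -4.8  35.2   1.2]
```

View pics/w4.png

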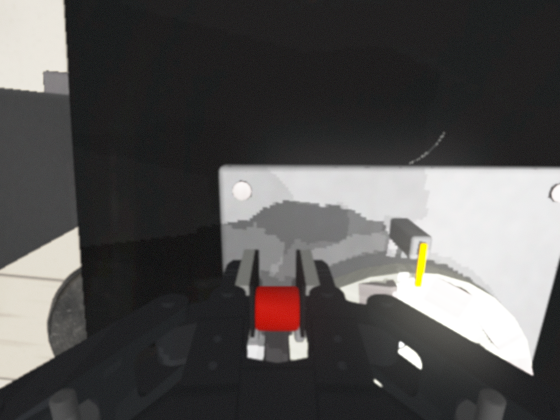

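The pawl is over: the knob is at (277,308), past the fork. Release, rise and look.

```bash
python3 -m pendant '{"grip":[0.4,0.4,0.3,0.3,0.2,0,0],"linear":[[0,0,0],[0,0,0],[-20,0,0],[-40,0,0],[-40,0,0],[-20,0,0],[0,0,0]],"turn":[[0,0,0],[0,0,0],[0,0,0],[0,0,0],[0,0,0],[0,0,0],[0,0,0]]}' 20; python3 -m pendant '{"grip":[0,0,0,0,0,0],"linear":[[0,-25,41],[0,-26,41],[0,-25,40],[0,0,0],[0,0,0],[0,0,0]],"turn":[[0,0,0],[0,0,0],[0,0,0],[0,0,0],[0,0,0],[0,0,0]]}' 20; python3 -c "
from h import *;st()
cv2.imwrite('pics/w5.png',snapshot('wrist')[:,:,::-1])
i=camera_info('wrist');print(proj(i,(.597,-.018,.092)),proj(i,(.597,-.018,.045)))
cv2.imwrite('pics/t5.png',cv2.resize(snapshot('top')[165:265,230:350,::-1],None,fx=6,fy=6,interpolation=2))
"
```

```text
clock: 6.35
tool_pos: [0.4684, 0.0431, 0.3624]
eef_rot: [9.2, 89.8, 14.6]
ft_force: [-0.4, 0.4, 0.3]
gripper_width: 0.0854
clock: 7.1
tool_pos: [0.5956, -0.0201, 0.3602]
eef_rot: [157.8, 89.9, 163.4]
ft_force: [0.4, -0.0, 0.5]
gripper_width: 0.0856
t 7.1 p [ 0.5956 -0.0201  0.3602] pinch [ 0.5953 -0.02    0.2055] rpy [157.82  89.88 163.36] F [ 0.41 -0.02  0.53] w 0.0856
[[-0.002, -0.096, 0.995], [0.001, 0.995, 0.096], [-1.0, 0.001, -0.002]] q [ -8.8  24.1  10.5 100.3  -5.2  56.2   9.2]
[279.81981717 208.10977987] [279.45140877 194.0656434 ]
```

View pics/w5.png

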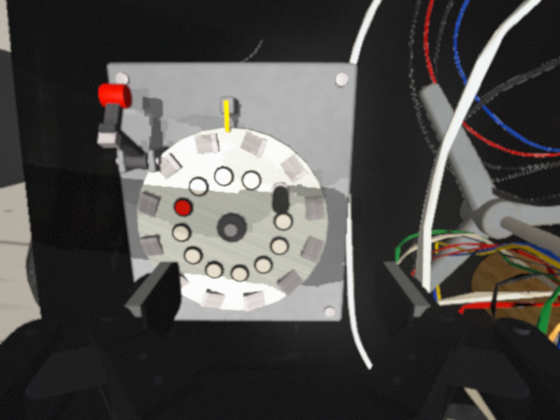

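View pics/t5.png

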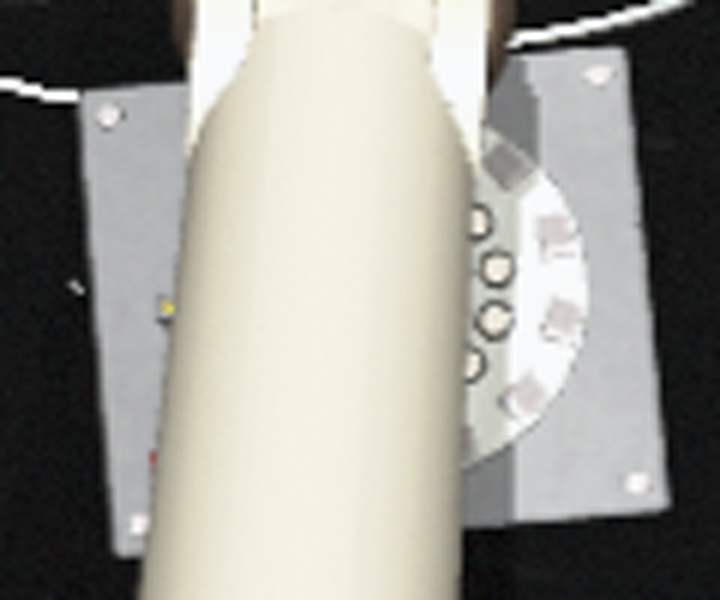

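The pawl is open with its knob at (115,95). The peg is at (281,200), as predicted. Now straddle the peg with the jaws along the tangent.

```bash
python3 -m pendant '{"grip":[0,0,0,0,0,0,0,0,0,0,0],"linear":[[0,1.8,1.8],[0,0,0],[0,0,0],[0,0,0],[0,0,0],[0,0,0],[40,0,0],[40,0,0],[30,0,0],[17,0,0],[0,0,0]],"turn":[[9,0,0],[9,0,0],[9,0,0],[9,0,0],[9,0,0],[9,0,0],[0,0,0],[0,0,0],[0,0,0],[0,0,0],[0,0,0]]}' 20; python3 -c "
from h import *;st()
cv2.imwrite('pics/w6.png',snapshot('wrist')[:,:,::-1])
"
```

```text
clock: 8.57
tool_pos: [0.5977, -0.0187, 0.2332]
eef_rot: [-134.2, 89.9, 177.3]
ft_force: [0.3, -0.1, 0.0]
gripper_width: 0.0854
t 8.575 p [ 0.5977 -0.0187  0.2332] pinch [ 0.5974 -0.0187  0.0785] rpy [-134.18   89.89  177.31] F [ 0.26 -0.06  0.02] w 0.0854
[[-0.002, 0.749, 0.663], [0.0, 0.663, -0.749], [-1.0, -0.001, -0.001]] q [-14.9  35.   18.6 104.5 -15.5  43.2 -36.5]
```

View pics/w6.png

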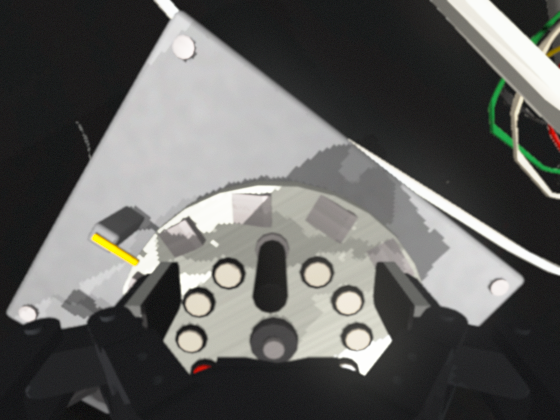

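```bash
python3 -m pendant '{"grip":[0.72,0.72,0.72,0.72,0.72,0.72,0.72,0.72,0.72,0.72,0.72],"linear":[[0,0,0],[0,0,0],[0,0,0],[0,-0.5,7.7],[0,-0.5,7.7],[0,-0.5,7.7],[0,-0.5,7.7],[0,-0.5,7.7],[0,-0.5,7.7],[0,0,0],[0,0,0]],"turn":[[0,0,0],[0,0,0],[0,0,0],[7.9,0,0],[7.9,0,0],[7.9,0,0],[7.9,0,0],[7.9,0,0],[7.9,0,0],[0,0,0],[0,0,0]]}' 20; python3 -c "
from h import *;st()
cv2.imwrite('pics/w7.png',snapshot('wrist')[:,:,::-1])
"
```

```text
clock: 10.0
tool_pos: [0.6123, -0.0615, 0.2341]
eef_rot: [144.9, 90.0, 49.2]
ft_force: [0.4, 1.0, -0.8]
gripper_width: 0.0236
t 10.0 p [ 0.6123 -0.0615  0.2341] pinch [ 0.6123 -0.0614  0.0794] rpy [144.91  89.98  49.15] F [ 0.43  0.96 -0.77] w 0.0236
[[0.0, 0.995, -0.1], [0.0, -0.1, -0.995], [-1.0, 0.0, -0.0]] q [-19.   38.6  30.3 102.2 -25.9  46.2 -71.7]
```

View pics/w7.png

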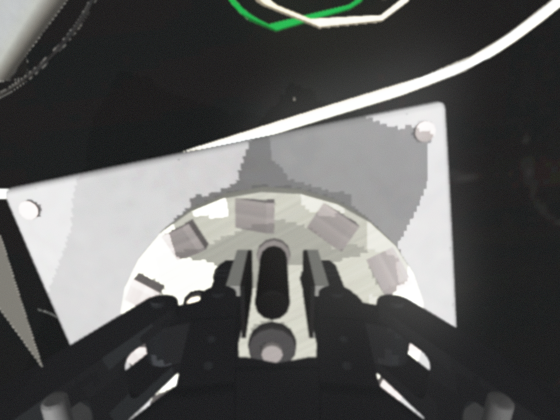

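```bash
python3 -m pendant '{"grip":[0.72,0.72,0.72,0.72],"linear":[[0,-0.5,4],[0,-0.5,4],[0,0,0],[0,0,-2]],"turn":[[4,0,0],[4,0,0],[0,0,0],[0,0,0]]}' 20; python3 -m pendant '{"grip":[0.4,0.3,0.3,0.3,0.3,0.3],"linear":[[0,0,0],[-20,0,0],[-50,0,0],[-50,0,0],[0,0,0],[0,0,0]],"turn":[[0,0,0],[0,0,0],[0,0,0],[0,0,0],[0,0,0],[0,0,0]]}' 20; python3 -c "
from h import *;st()
cv2.imwrite('pics/w8.png',snapshot('wrist')[:,:,::-1])
"
```

```text
clock: 10.55
tool_pos: [0.6106, -0.0675, 0.234]
eef_rot: [174.0, 90.0, 70.2]
ft_force: [-0.1, -0.9, 0.5]
gripper_width: 0.024
clock: 11.3
tool_pos: [0.6104, -0.0676, 0.3548]
eef_rot: [136.5, 89.9, 32.5]
ft_force: [0.1, 0.9, -0.8]
gripper_width: 0.0597
t 11.3 p [ 0.6104 -0.0676  0.3548] pinch [ 0.6106 -0.0675  0.2001] rpy [136.46  89.94  32.55] F [ 0.09  0.94 -0.82] w 0.0597
[[0.001, 0.971, -0.24], [0.001, -0.24, -0.971], [-1.0, 0.001, -0.001]] q [-23.9  30.2  37.7  98.7 -21.3  58.4 -82.5]
```

View pics/w8.png

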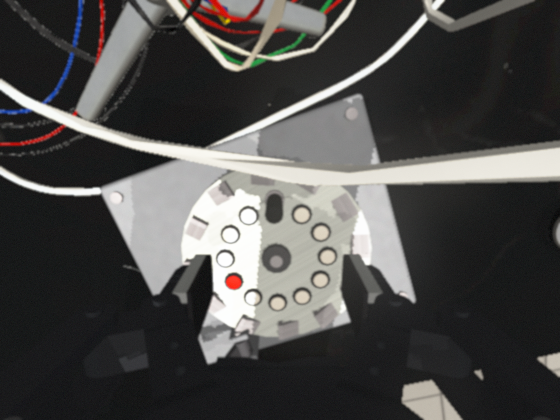

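```bash
python3 -c "
from h import *
i=camera_info('wrist')
h=onz(i,276,258,.047);r=onz(i,234,282,.043);p=onz(i,275,216,.09)
yaw=np.radians(5.6)
print(h,r,p)
d=r-h;print('wt red',np.arctan2(d[1],d[0])-np.pi/2-yaw)
d=p-np.array([.555,-.0555,0]);print('wt peg',np.arctan2(d[1],d[0])+np.pi/6-yaw, np.hypot(*d[:2]))
"
```

```text
[ 0.55610942 -0.05427329  0.047     ] [ 0.53979455 -0.00890957  0.043     ] [ 0.6082045  -0.06657563  0.09      ]
wt red 0.24750355954507644
wt peg 0.22062051784589967 0.05434508760009309
```

wheel_turn reads about 0.235, inside the 0.16–0.4 window. Now go back to the pawl's knob.

```bash
python3 -m pendant '{"grip":[0.3,0.3,0.3,0.3],"linear":[[0,-42,-20],[0,-42,-20],[0,-42,-20],[0,-42,-20]],"turn":[[0,0,0],[0,0,0],[0,0,0],[0,0,0]]}' 20;  python3 -m pendant '{"grip":[0.3,0.3,0.3,0.3,0.3,0.3,0.3,0.3,0.3,0.3,0.3,0.3],"linear":[[0,0,0],[0,0,0],[0,0,0],[0,0,0],[0,0,0],[0,0,0],[0,0,0],[0,0,0],[0,0,0],[0,0,0],[0,0,0],[0,0,0]],"turn":[[-10,0,0],[-10,0,0],[-10,0,0],[-10,0,0],[-10,0,0],[-10,0,0],[-10,0,0],[-10,0,0],[-10,0,0],[-10,0,0],[-9.5,0,0],[0,0,0]]}' 20; python3 -c "
from h import *;st()
cv2.imwrite('pics/w9.png',snapshot('wrist')[:,:,::-1])
i=camera_info('wrist');print(proj(i,(.467,.050,.0753)))
"
```

```text
clock: 11.85
tool_pos: [0.4649, 0.0513, 0.3527]
eef_rot: [-54.9, 89.8, -158.8]
ft_force: [-0.0, 0.7, -0.1]
gripper_width: 0.0599
clock: 13.35
tool_pos: [0.4662, 0.0502, 0.353]
eef_rot: [-172.7, 89.9, -167.2]
ft_force: [0.1, -0.3, -0.6]
gripper_width: 0.06
t 13.35 p [0.4662 0.0502 0.353 ] pinch [0.4658 0.0502 0.1983] rpy [-172.66   89.86 -167.18] F [ 0.09 -0.34 -0.57] w 0.06
[[-0.002, -0.096, 0.995], [-0.001, 0.995, 0.096], [-1.0, -0.0, -0.002]] q [-28.7  12.7  21.8 118.2  -6.1  50.2   2. ]
[279.01976163 207.42353273]
```

View pics/w9.png

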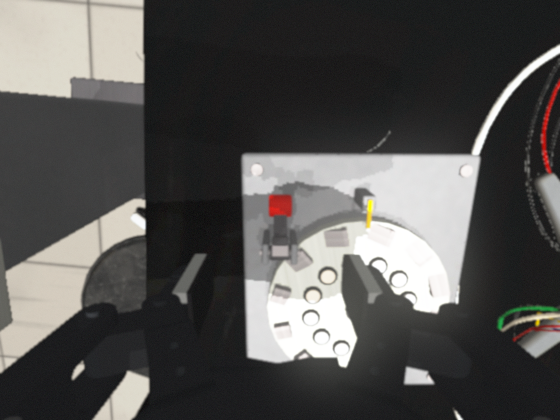

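```bash
python3 -m pendant '{"grip":[0.3,0.3,0.3,0.3,0.3,0.6,0.85,0.85,0.85,0.85],"linear":[[40,1.6,2.2],[45,0,0],[27,0,0],[10,0,0],[0,0,0],[0,0,0],[0,0,0],[0,0,0],[0,0,0],[0,0,0]],"turn":[[0,0,0],[0,0,0],[0,0,0],[0,0,0],[0,0,0],[0,0,0],[0,0,0],[0,0,0],[0,0,0],[0,0,0]]}' 20; python3 -c "
from h import *;st()
cv2.imwrite('pics/w10.png',snapshot('wrist')[:,:,::-1])
"
```

```text
clock: 14.65
tool_pos: [0.468, 0.0522, 0.2329]
eef_rot: [150.0, 89.9, 155.6]
ft_force: [-4.7, -0.2, 8.7]
gripper_width: 0.0176
t 14.65 p [0.468  0.0522 0.2329] pinch [0.4677 0.0523 0.0782] rpy [150.01  89.89 155.57] F [-4.74 -0.2   8.7 ] w 0.0176
[[-0.002, -0.097, 0.995], [0.001, 0.995, 0.097], [-1.0, 0.001, -0.002]] q [-25.   25.   18.2 122.3 -13.5  34.6   8.4]
```

View pics/w10.png

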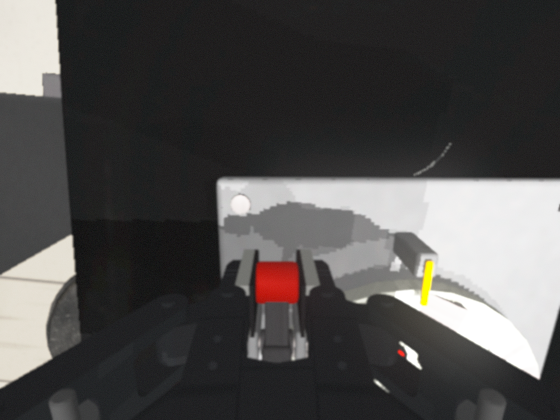

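```bash
python3 -m pendant '{"grip":[0.85,0.85,0.85,0.85,0.85,0.85,0.85,0.85,0.85,0.85,0.85],"linear":[[-10.1,-6.8,0],[-8.5,-8.8,0],[-6.4,-10.3,0],[-4.2,-11.4,0],[-1.7,-12.1,0],[0.9,-12.1,0],[3.3,-11.7,0],[5.7,-10.7,0],[6.4,-7.9,0],[4.5,-4.2,0],[0,0,0]],"turn":[[0,0,0],[0,0,0],[0,0,0],[0,0,0],[0,0,0],[0,0,0],[0,0,0],[0,0,0],[0,0,0],[0,0,0],[0,0,0]]}' 20; python3 -c "
from h import *;st()
cv2.imwrite('pics/w11.png',snapshot('wrist')[:,:,::-1])
"
```

```text
clock: 16.08
tool_pos: [0.4772, -0.0457, 0.2424]
eef_rot: [-154.4, 89.9, -149.0]
ft_force: [-5.6, -1.6, 3.3]
gripper_width: 0.0175
t 16.075 p [ 0.4772 -0.0457  0.2424] pinch [ 0.4769 -0.0458  0.0877] rpy [-154.39   89.87 -148.96] F [-5.62 -1.63  3.34] w 0.0175
[[-0.002, -0.095, 0.996], [-0.001, 0.996, 0.095], [-1.0, -0.001, -0.002]] q [-14.4  24.8  19.8 121.  -13.7  36.4  20.2]
```

View pics/w11.png

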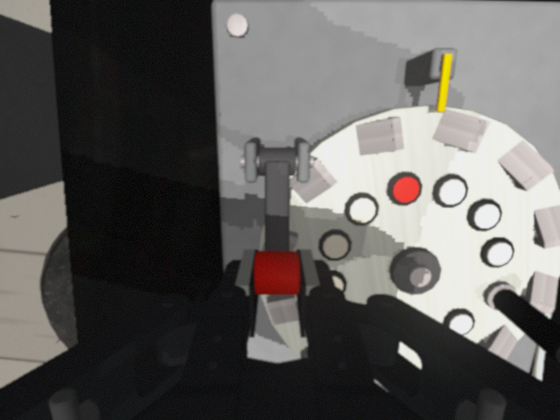

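The pawl is nearly down and the red sample (405,189) sits half a step from the pointer. Release and rise.

```bash
python3 -m pendant '{"grip":[0.5,0.3,0.2,0.2,0.2,0.2,0.2],"linear":[[0,0,0],[0,0,0],[-30,0,0],[-50,0,0],[-40,0,0],[0,0,0],[0,0,0]],"turn":[[0,0,0],[0,0,0],[0,0,0],[0,0,0],[0,0,0],[0,0,0],[0,0,0]]}' 20; python3 -c "
from h import *;st()
cv2.imwrite('pics/w12.png',snapshot('wrist')[:,:,::-1])
i=camera_info('wrist')
for s in (0,.05,.1,.15,.2):
  k=np.radians(145.5)-s;print(s,proj(i,(.4724-.0976*.0582*np.cos(k),-.0017+.995*.0582*np.cos(k),.048+.0582*np.sin(k))).round(1))
"
```

```text
clock: 17.0
tool_pos: [0.4781, -0.0433, 0.362]
eef_rot: [16.6, 90.0, 22.2]
ft_force: [-0.7, -0.6, -0.6]
gripper_width: 0.0685
t 17.0 p [ 0.4781 -0.0433  0.362 ] pinch [ 0.4782 -0.0432  0.2073] rpy [16.62 89.96 22.21] F [-0.68 -0.59 -0.57] w 0.0685
[[0.001, -0.097, 0.995], [0.0, 0.995, 0.097], [-1.0, 0.0, 0.001]] q [-19.   13.2  23.9 116.5  -6.8  51.6  14.2]
0 [276.2 213.7]
0.05 [276.2 212.5]
0.1 [276.2 211.1]
0.15 [276.2 209.5]
0.2 [276.2 207.6]
```

View pics/w12.png

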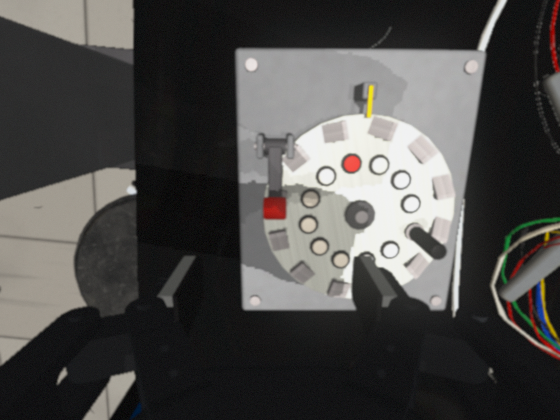

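```bash
python3 -c "
from h import *
i=camera_info('wrist')
h=onz(i,359,214,.047);r=onz(i,351.5,163,.043)
print(h,r);d=r-h;print(np.arctan2(d[1],d[0])-np.pi/2-np.radians(5.6))
for a in (.2,.25,.3):
  t=a-np.pi/6+np.radians(5.6);print(a,proj(i,(.555+.056*np.cos(t),-.0555+.056*np.sin(t),.092)).round(1))
s=snapshot('scene')[200:285,225:355,::-1];cv2.imwrite('pics/s12.png',cv2.resize(s,None,fx=6,fy=6,interpolation=2))
"
```

```text
[ 0.55279116 -0.0523672   0.047     ] [ 0.53958644 -0.00770189  0.043     ]
0.1897108379995113
0.2 [439.5 255.6]
0.25 [441.  252.5]
0.3 [442.3 249.3]
```

View pics/s12.png

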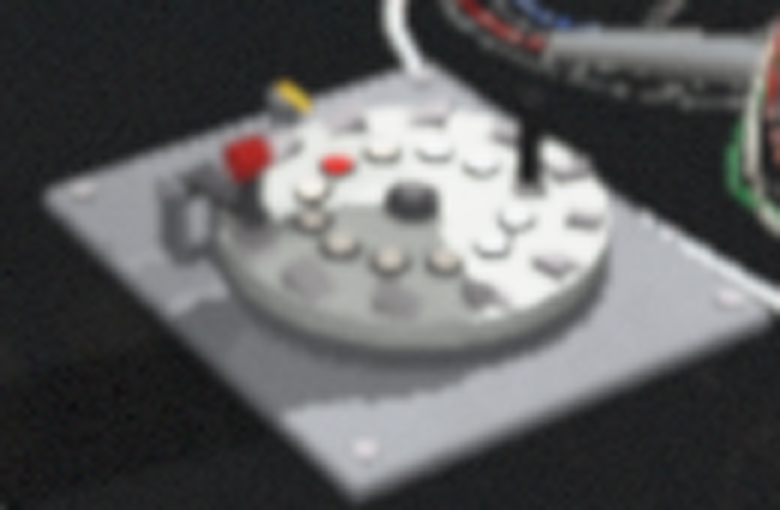

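```bash
cat > knob.py <<'E'
from h import *
def cen(im,box):
    x0,y0,x1,y1=box;c=im[y0:y1,x0:x1].astype(float);w=np.clip(c[...,2]-np.maximum(c[...,0],c[...,1])-40,0,None)>0
    n,l,s,ce=cv2.connectedComponentsWithStats(w.astype(np.uint8));return [(s[k][4],(ce[k]+(x0,y0)).round(2)) for k in range(1,n) if s[k][4]>5]
S=camera_info('scene')
if __name__=='__main__':
    a=cv2.imread('pics/scene0.png');print(cen(a,(225,200,355,285)))
    b=snapshot('scene')[:,:,::-1];cv2.imwrite('pics/sc13.png',b);print(cen(b,(225,200,355,285)))
    for s in (0,.05,.1,.15,.2):
        k=np.radians(145.5)-s;print(s,proj(S,(.4724-.0976*.0582*np.cos(k),-.0017+.995*.0582*np.cos(k),.048+.0582*np.sin(k))).round(2))
E
python3 knob.py
```

```text
[(np.int32(16), array([305.5 , 202.62])), (np.int32(11), array([353.36, 213.82])), (np.int32(56), array([266.46, 226.66])), (np.int32(18), array([276.  , 234.67]))]
[(np.int32(16), array([305.5 , 202.62])), (np.int32(11), array([353.36, 213.82])), (np.int32(48), array([265.96, 225.79])), (np.int32(14), array([280.86, 226.93]))]
0 [267.36 228.61]
0.05 [267.   227.57]
0.1 [266.62 226.53]
0.15 [266.22 225.51]
0.2 [265.8  224.51]
```

The knob sits about 0.045 rad higher than at the start, so the pawl may be on a tooth edge. I'll go to the peg, nudge the wheel slightly forward, and recheck.

```bash
python3 -m pendant '{"grip":[0.2,0.2,0.2,0.2],"linear":[[0,-12.5,42.8],[0,-12.5,42.8],[0,-12.5,42.8],[0,0,0]],"turn":[[10.5,0,0],[0,0,0],[0,0,0],[0,0,0]]}' 20;  python3 -m pendant '{"grip":[0.2,0.2,0.2,0.2,0.2,0.2,0.2,0.2,0.2,0.2,0.2],"linear":[[0,0,0],[0,0,0],[0,0,0],[0,0,0],[0,0,0],[0,0,0],[0,0,0],[0,0,0],[0,0,0],[0,0,0],[0,0,0]],"turn":[[10.5,0,0],[10.5,0,0],[10.5,0,0],[10.5,0,0],[10.5,0,0],[10.5,0,0],[10.5,0,0],[10.5,0,0],[10.5,0,0],[10.5,0,0],[0,0,0]]}' 20; python3 -c "
from h import *;st()
cv2.imwrite('pics/w14.png',snapshot('wrist')[:,:,::-1])
i=camera_info('wrist')
for a in (.1,.15,.2,.25,.3):
  t=a-np.pi/6+np.radians(5.6);print(a,proj(i,(.555+.056*np.cos(t),-.0555+.056*np.sin(t),.092)).round(1),(.555+.056*np.cos(t),-.0555+.056*np.sin(t)))
"
```

```text
clock: 17.65
tool_pos: [0.6068, -0.0852, 0.3601]
eef_rot: [-118.0, 89.9, -123.0]
ft_force: [-1.3, -0.3, -0.6]
gripper_width: 0.0685
clock: 19.02
tool_pos: [0.6041, -0.0834, 0.361]
eef_rot: [-72.1, 89.9, 178.1]
ft_force: [0.6, -0.2, -0.7]
gripper_width: 0.0682
t 19.025 p [ 0.6041 -0.0834  0.361 ] pinch [ 0.6037 -0.0833  0.2063] rpy [-72.07  89.85 178.08] F [ 0.55 -0.15 -0.67] w 0.0682
[[-0.003, 0.941, -0.339], [0.0, -0.339, -0.941], [-1.0, -0.002, 0.001]] q [-30.1  33.1  49.4  99.1 -28.2  61.1 -81.1]
0.1 [261.2 210.9] (np.float64(0.6080530370951902), np.float64(-0.07342694215354006))
0.15 [257.5 211.1] (np.float64(0.6088827082899625), np.float64(-0.07075299142262954))
0.2 [253.8 211.4] (np.float64(0.6095777007755818), np.float64(-0.06804091615676683))
0.25 [250.2 211.9] (np.float64(0.6101362774327794), np.float64(-0.06529749513169508))
0.3 [246.6 212.6] (np.float64(0.6105570421108132), np.float64(-0.06252958547123091))
```

View pics/w14.png

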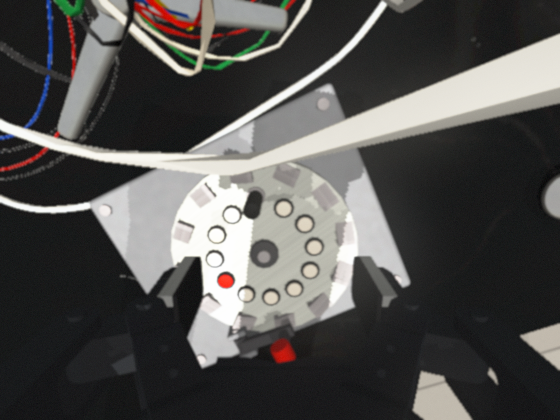

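```bash
python3 -m pendant '{"grip":[0.2,0.2,0.2,0.2,0.2,0.72,0.72,0.72,0.72],"linear":[[0,0.7,-16.4],[40,0,0],[40,0,0],[35,0,0],[13,0,0],[0,0,0],[0,0,0],[0,0,0],[0,0,0]],"turn":[[0,0,0],[0,0,0],[0,0,0],[0,0,0],[0,0,0],[0,0,0],[0,0,0],[0,0,0],[0,0,0]]}' 20; python3 -c "
from h import *;st()
cv2.imwrite('pics/w15.png',snapshot('wrist')[:,:,::-1])
import knob;b=snapshot('scene')[:,:,::-1];print(knob.cen(b,(225,200,355,285)))
"
```

```text
clock: 20.2
tool_pos: [0.6117, -0.0687, 0.235]
eef_rot: [118.2, 89.9, 8.3]
ft_force: [0.1, 0.3, -0.5]
gripper_width: 0.0239
t 20.2 p [ 0.6117 -0.0687  0.235 ] pinch [ 0.6119 -0.0687  0.0803] rpy [118.23  89.91   8.31] F [ 0.07  0.32 -0.47] w 0.0239
[[0.002, 0.94, -0.341], [0.0, -0.341, -0.94], [-1.0, 0.001, -0.001]] q [-26.2  42.3  42.1 102.5 -36.4  49.6 -76.9]
[(np.int32(11), array([304.36, 201.82])), (np.int32(10), array([353.4, 213.5])), (np.int32(50), array([265.9 , 225.74])), (np.int32(11), array([280.64, 227.09]))]
```

View pics/w15.png

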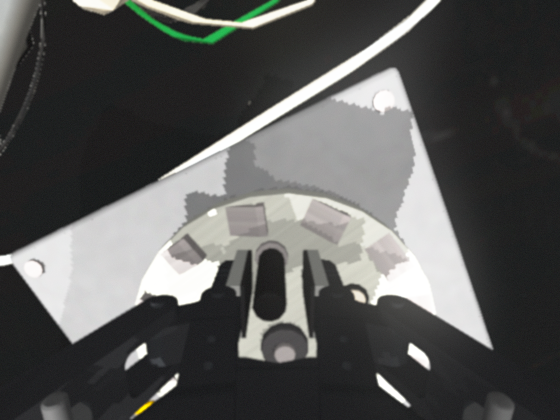

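```bash
python3 -m pendant '{"grip":[0.72,0.72,0.72,0.72,0.72,0.72],"linear":[[0,0,-3],[0,0,-3],[0,0,-3],[0,0.3,-2],[0,0,0],[0,0,0]],"turn":[[0,0,0],[0,0,0],[0,0,0],[0,0,0],[0,0,0],[0,0,0]]}' 20; python3 -c "
from h import *;st()
cv2.imwrite('pics/w16.png',snapshot('wrist')[:,:,::-1])
import knob;b=snapshot('scene')[:,:,::-1];print(knob.cen(b,(225,200,355,285)))
"
```

```text
clock: 21.05
tool_pos: [0.6151, -0.0587, 0.234]
eef_rot: [-65.7, 90.0, -175.6]
ft_force: [-2.1, -1.5, 0.5]
gripper_width: 0.0242
t 21.05 p [ 0.6151 -0.0587  0.234 ] pinch [ 0.615  -0.0587  0.0793] rpy [ -65.66   89.96 -175.61] F [-2.09 -1.45  0.54] w 0.0242
[[-0.001, 0.94, -0.341], [-0.0, -0.341, -0.94], [-1.0, -0.001, 0.0]] q [-27.1  42.7  42.1 102.1 -36.5  49.8 -77.9]
[(np.int32(11), array([304.36, 201.82])), (np.int32(9), array([353.33, 213.33])), (np.int32(55), array([265.71, 225.15])), (np.int32(11), array([280.36, 227.09]))]
```

View pics/w16.png

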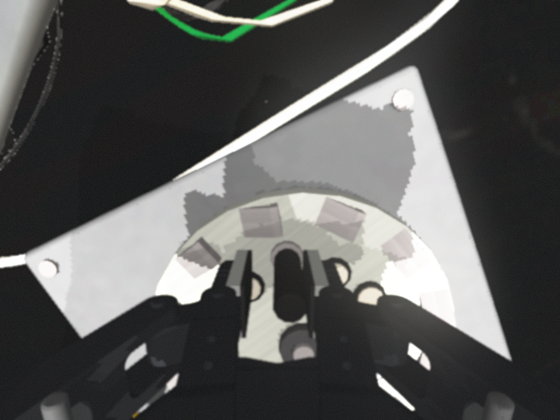

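Knob rises slightly as the wheel goes forward, so the pawl is in the notch riding the saw ramp. Now ease backwards, taking up the free travel first.

```bash
cat > f.py <<'E'
from h import *
p,r,o=tool();t=p+r[:,0]*bot.pinch_z
b=o['ft_force']@r
print('t',round(float(o['clock']),2),'pinch',(t*1e3).round(1),'Ftool xyz',b.round(2))
E
python3 -m pendant '{"grip":[0.72,0.72,0.72,0.72,0.72,0.72,0.72,0.72,0.72,0.72],"linear":[[0,0,2],[0,0,2],[0,0,2],[0,0,1.5],[0,0,1.5],[0,0,1.5],[0,0,1.5],[0,0,1.5],[0,0,1],[0,0,0]],"turn":[[0,0,0],[0,0,0],[0,0,0],[0,0,0],[0,0,0],[0,0,0],[0,0,0],[0,0,0],[0,0,0],[0,0,0]]}' 20; python3 f.py; python3 -c "
from h import *
cv2.imwrite('pics/w17.png',snapshot('wrist')[:,:,::-1])
import knob;b=snapshot('scene')[:,:,::-1];print(knob.cen(b,(225,200,355,285)))
"
```

```text
clock: 22.4
tool_pos: [0.6103, -0.0723, 0.2341]
eef_rot: [-36.9, 90.0, -146.9]
ft_force: [1.2, 1.0, -0.4]
gripper_width: 0.0239
t 22.4 pinch [610.3 -72.3  79.4] Ftool xyz [ 0.38  0.74 -1.38]
[(np.int32(11), array([304.36, 201.82])), (np.int32(11), array([353.36, 213.82])), (np.int32(50), array([266.16, 226.48])), (np.int32(9), array([281.33, 226.89]))]
```

View pics/w17.png

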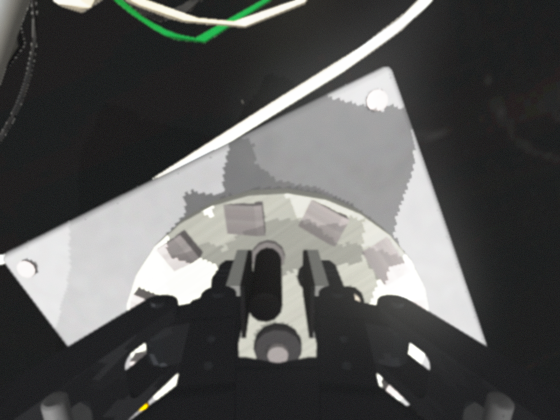

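```bash
python3 -m pendant '{"grip":[0.72,0.72,0.72,0.72],"linear":[[0,0,1],[0,0,1],[0,0,1],[0,0,0]],"turn":[[0,0,0],[0,0,0],[0,0,0],[0,0,0]]}' 20 >/dev/null; python3 f.py; python3 -m pendant '{"grip":[0.72,0.72],"linear":[[0,0,0.5],[0,0,0.5]],"turn":[[0,0,0],[0,0,0]]}' 20 >/dev/null; python3 f.py
```

```text
t 23.0 pinch [609.3 -75.2  79.4] Ftool xyz [ 0.65 -0.14 -0.32]
t 23.25 pinch [609.1 -75.8  79.4] Ftool xyz [ 0.57  0.21 -0.26]
```

```bash
python3 -m pendant '{"grip":[0.72,0.72],"linear":[[0,0,0.5],[0,0,0.5]],"turn":[[0,0,0],[0,0,0]]}' 20 >/dev/null; python3 f.py
```

```text
t 23.5 pinch [608.7 -76.9  79.4] Ftool xyz [ 0.45  1.86 -1.03]
```

```bash
python3 -m pendant '{"grip":[0.72,0.72],"linear":[[0,0,0.5],[0,0,0.5]],"turn":[[0,0,0],[0,0,0]]}' 20 >/dev/null; python3 f.py
```

```text
t 23.75 pinch [608.3 -77.8  79.4] Ftool xyz [0.13 0.94 0.13]
```

```bash
python3 -m pendant '{"grip":[0.72,0.72],"linear":[[0,0,0.5],[0,0,0.5]],"turn":[[0,0,0],[0,0,0]]}' 20 >/dev/null; python3 f.py
```

```text
t 24.0 pinch [608.  -78.8  79.4] Ftool xyz [-0.56  0.36 -1.23]
```

```bash
python3 -m pendant '{"grip":[0.72,0.72],"linear":[[0,0,0.5],[0,0,0.5]],"turn":[[0,0,0],[0,0,0]]}' 20 >/dev/null; python3 f.py
```

```text
t 24.25 pinch [607.6 -79.7  79.4] Ftool xyz [-0.55  1.19 -0.51]
```

```bash
python3 knob.py | sed -n 2p; python3 f.py
```

```text
[(np.int32(10), array([304.6, 201.9])), (np.int32(11), array([353.36, 213.82])), (np.int32(49), array([266.43, 227.82])), (np.int32(16), array([283. , 225.5]))]
t 24.3 pinch [607.6 -79.8  79.4] Ftool xyz [-0.35  1.08 -0.57]
```

The knob has dropped to row 227.8 (pawl nearly fully down). Still free, so continue.

```bash
python3 -m pendant '{"grip":[0.72,0.72],"linear":[[0,0,0.5],[0,0,0.5]],"turn":[[0,0,0],[0,0,0]]}' 20 >/dev/null; python3 f.py
```

```text
t 24.55 pinch [607.3 -80.6  79.4] Ftool xyz [ 1.07 -0.04 -0.72]
```

```bash
python3 -m pendant '{"grip":[0.72,0.72],"linear":[[0,0,0.4],[0,0,0.4]],"turn":[[0,0,0],[0,0,0]]}' 20 >/dev/null; python3 f.py
```

```text
t 24.8 pinch [607.1 -81.4  79.4] Ftool xyz [ 0.8  -0.5  -0.26]
```

```bash
python3 -m pendant '{"grip":[0.72,0.72],"linear":[[0,0,0.4],[0,0,0.4]],"turn":[[0,0,0],[0,0,0]]}' 20 >/dev/null; python3 f.py
```

```text
t 25.05 pinch [606.8 -82.1  79.4] Ftool xyz [ 0.36  0.59 -0.17]
```

```bash
python3 knob.py | sed -n 2p; python3 f.py
```

```text
[(np.int32(13), array([304.77, 202.15])), (np.int32(11), array([353.36, 213.82])), (np.int32(49), array([266.43, 227.82])), (np.int32(18), array([283.72, 225.56]))]
t 25.1 pinch [606.7 -82.2  79.4] Ftool xyz [ 0.56  0.72 -2.31]
```

```bash
python3 -m pendant '{"grip":[0.72,0.72],"linear":[[0,0,0.4],[0,0,0.3]],"turn":[[0,0,0],[0,0,0]]}' 20 >/dev/null; python3 f.py
```

```text
t 25.35 pinch [606.5 -82.8  79.4] Ftool xyz [ 0.06  0.79 -0.61]
```

```bash
python3 -m pendant '{"grip":[0.72,0.72],"linear":[[0,0,0.4],[0,0,0.3]],"turn":[[0,0,0],[0,0,0]]}' 20 >/dev/null; python3 f.py
```

```text
t 25.6 pinch [606.3 -83.4  79.4] Ftool xyz [ 0.03  0.76 -1.18]
```

```bash
python3 -m pendant '{"grip":[0.72],"linear":[[0,0,0.4]],"turn":[[0,0,0]]}' 20 >/dev/null; python3 f.py; python3 -m pendant '{"grip":[0.72],"linear":[[0,0,0]],"turn":[[0,0,0]]}' 20 >/dev/null; python3 f.py
```

```text
t 25.73 pinch [606.2 -83.8  79.4] Ftool xyz [-0.51 -0.43 -0.35]
t 25.85 pinch [606.1 -83.9  79.4] Ftool xyz [-0.2   0.5  -0.69]
```

```bash
python3 -m pendant '{"grip":[0.72,0.72],"linear":[[0,-0.1,0.4],[0,-0.1,0.4]],"turn":[[0,0,0],[0,0,0]]}' 20 >/dev/null; python3 f.py
```

```text
t 26.1 pinch [605.7 -84.5  79.4] Ftool xyz [-0.57  0.85 -0.36]
```

```bash
python3 -m pendant '{"grip":[0.72,0.72],"linear":[[0,-0.1,0.4],[0,-0.1,0.4]],"turn":[[0,0,0],[0,0,0]]}' 20 >/dev/null; python3 f.py
```

```text
t 26.35 pinch [605.3 -85.1  79.4] Ftool xyz [-0.03  0.42 -0.38]
```

```bash
python3 -m pendant '{"grip":[0.72,0.72],"linear":[[0,-0.1,0.4],[0,-0.1,0.4]],"turn":[[0,0,0],[0,0,0]]}' 20 >/dev/null; python3 f.py
```

```text
t 26.6 pinch [604.8 -85.8  79.4] Ftool xyz [ 0.14 -0.07 -1.58]
```

```bash
python3 knob.py | sed -n 2p; python3 f.py; python3 -c "
from h import *
cv2.imwrite('pics/w18.png',snapshot('wrist')[:,:,::-1])"
```

```text
[(np.int32(12), array([304.67, 202.  ])), (np.int32(11), array([353.36, 213.82])), (np.int32(48), array([266.4, 227.9])), (np.int32(16), array([284.81, 225.31]))]
t 26.65 pinch [604.8 -85.9  79.4] Ftool xyz [ 0.18  1.42 -0.94]
```

View pics/w18.png

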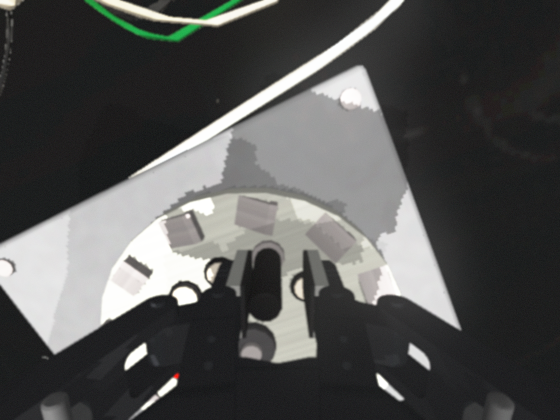

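```bash
python3 -c "
from h import *
S=camera_info('scene')
for w in (1.155,.3,.2,.1,.05,0,-.05,-.1,-.15):
  a=w+np.pi/2+np.radians(5.6);print(w,proj(S,(.555+.048*np.cos(a),-.0555+.048*np.sin(a),.042)).round(2))
"
```

```text
1.155 [276.52 236.13]
0.3 [280.09 228.6 ]
0.2 [281.22 227.92]
0.1 [282.46 227.31]
0.05 [283.13 227.03]
0 [283.82 226.77]
-0.05 [284.53 226.53]
-0.1 [285.26 226.31]
-0.15 [286.01 226.11]
```

```bash
python3 -m pendant '{"grip":[0.72,0.72],"linear":[[0,-0.1,0.4],[0,-0.1,0.3]],"turn":[[0,0,0],[0,0,0]]}' 20 >/dev/null; python3 f.py
```

```text
t 26.95 pinch [604.4 -86.4  79.4] Ftool xyz [-0.2   0.78 -0.86]
```

```bash
python3 -m pendant '{"grip":[0.72,0.72],"linear":[[0,-0.1,0.4],[0,-0.1,0.3]],"turn":[[0,0,0],[0,0,0]]}' 20 >/dev/null; python3 f.py
```

```text
t 27.2 pinch [604.3 -86.6  79.4] Ftool xyz [ 1.47  1.89 -3.03]
```

```bash
python3 -m pendant '{"grip":[0.72,0.72],"linear":[[0,-0.1,0.3],[0,-0.1,0.3]],"turn":[[0,0,0],[0,0,0]]}' 20 >/dev/null; python3 f.py
```

```text
t 27.45 pinch [604.2 -86.9  79.4] Ftool xyz [ 2.52  1.67 -3.9 ]
```

```bash
python3 knob.py | sed -n 2p; python3 f.py
```

```text
[(np.int32(13), array([304.77, 202.15])), (np.int32(10), array([353.3, 213.7])), (np.int32(48), array([266.4, 227.9])), (np.int32(15), array([285., 225.]))]
t 27.5 pinch [604.1 -86.8  79.4] Ftool xyz [ 1.49  2.4  -4.18]
```

The pawl has contact: force is building while the wheel stays put. Increase gently to about 8 N.

```bash
python3 -m pendant '{"grip":[0.72,0.72],"linear":[[0,0,0.4],[0,0,0.3]],"turn":[[0,0,0],[0,0,0]]}' 20 >/dev/null; python3 f.py
```

```text
t 27.75 pinch [604.1 -87.   79.4] Ftool xyz [ 1.59  3.18 -4.95]
```

```bash
python3 -m pendant '{"grip":[0.72],"linear":[[0,0,0]],"turn":[[0,0,0]]}' 20 >/dev/null; python3 f.py;
```

```text
t 27.88 pinch [604.1 -87.   79.4] Ftool xyz [ 1.55  2.25 -5.24]
```

```bash
python3 -m pendant '{"grip":[0.72,0.72,0.72],"linear":[[0,0,0.4],[0,0,0.4],[0,0,0]],"turn":[[0,0,0],[0,0,0],[0,0,0]]}' 20 >/dev/null; python3 f.py
```

```text
t 28.25 pinch [604.  -87.2  79.4] Ftool xyz [ 2.25  4.04 -6.05]
```

```bash
python3 -m pendant '{"grip":[0.72],"linear":[[0,0,0]],"turn":[[0,0,0]]}' 20 >/dev/null; python3 f.py;
```

```text
t 28.38 pinch [604.  -87.2  79.4] Ftool xyz [ 1.84  2.96 -5.97]
```

```bash
python3 -m pendant '{"grip":[0.72,0.72,0.72],"linear":[[0,0,0.4],[0,0,0.4],[0,0,0]],"turn":[[0,0,0],[0,0,0],[0,0,0]]}' 20 >/dev/null; python3 f.py
```

```text
t 28.75 pinch [604.  -87.3  79.4] Ftool xyz [ 2.5   3.   -7.53]
```

```bash
python3 -m pendant '{"grip":[0.72,0.72],"linear":[[0,0,0.3],[0,0,0]],"turn":[[0,0,0],[0,0,0]]}' 20 >/dev/null; python3 f.py;
```

```text
t 29.0 pinch [603.9 -87.4  79.4] Ftool xyz [ 2.53  2.81 -7.65]
```

```bash
for i in 1 2 3; do python3 -m pendant '{"grip":[0.72,0.72],"linear":[[0,0,0],[0,0,0]],"turn":[[0,0,0],[0,0,0]]}' 20 >/dev/null; python3 f.py; done
```

```text
t 29.25 pinch [603.9 -87.4  79.4] Ftool xyz [ 1.55  2.66 -7.05]
t 29.5 pinch [603.9 -87.4  79.4] Ftool xyz [ 3.34  2.89 -7.32]
t 29.75 pinch [603.9 -87.4  79.4] Ftool xyz [ 2.54  2.38 -6.84]
```

```bash
python3 -m pendant '{"grip":[0.72,0.72,0.72,0.72,0.72],"linear":[[0,0,0.3],[0,0,0],[0,0,0],[0,0,0],[0,0,0]],"turn":[[0,0,0],[0,0,0],[0,0,0],[0,0,0],[0,0,0]]}' 20 >/dev/null; python3 f.py; python3 knob.py | sed -n 2p; python3 f.py
```

```text
t 30.38 pinch [603.9 -87.5  79.4] Ftool xyz [ 2.6   3.05 -8.38]
[(np.int32(13), array([304.77, 202.15])), (np.int32(10), array([353.4, 213.5])), (np.int32(48), array([266.4, 227.9])), (np.int32(13), array([285.31, 225.  ]))]
t 30.43 pinch [604.  -87.4  79.4] Ftool xyz [ 2.34  3.08 -7.47]
```

About 8 N has been held steadily, with the pawl fully down. Back off, open and rise clear.

```bash
python3 -m pendant '{"grip":[0.72,0.72,0.72,0.72,0.5,0.3,0.2,0.2,0.2,0.2,0.2],"linear":[[0,0,-1.5],[0,0,-1.5],[0,0,-2.5],[0,0,-2],[0,0,0],[0,0,0],[-10,0,0],[-40,0,0],[-50,0,0],[-30,0,0],[0,0,0]],"turn":[[0,0,0],[0,0,0],[0,0,0],[0,0,0],[0,0,0],[0,0,0],[0,0,0],[0,0,0],[0,0,0],[0,0,0],[0,0,0]]}' 20 >/dev/null; python3 f.py; python3 knob.py | sed -n 2p;python3 -c "
from h import *
cv2.imwrite('pics/w19.png',snapshot('wrist')[:,:,::-1]);cv2.imwrite('pics/s19.png',snapshot('scene')[:,:,::-1])"
```

```text
t 31.8 pinch [606.9 -84.  212.9] Ftool xyz [-0.06 -0.76 -0.33]
[(np.int32(17), array([305.53, 202.59])), (np.int32(11), array([353.36, 213.82])), (np.int32(47), array([266.3 , 227.74])), (np.int32(16), array([285.  , 225.12]))]
```

View pics/w19.png

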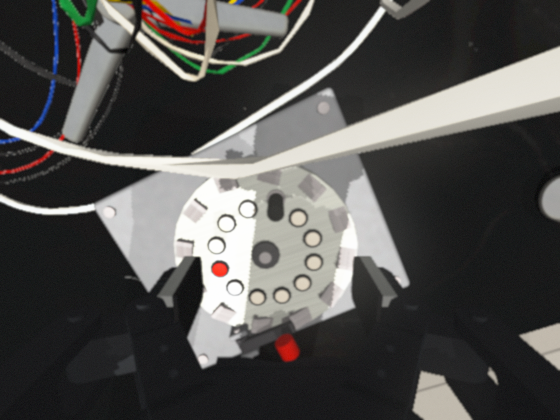

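View pics/s19.png

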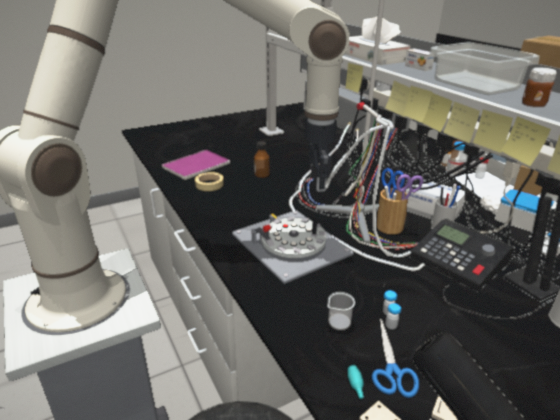

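```bash
python3 -c "
from h import *
i=camera_info('wrist')
h=onz(i,265.5,254,.047);r=onz(i,220.5,269,.043);p=onz(i,276,213,.09)
d=r-h;print(np.arctan2(d[1],d[0])-np.pi/2-np.radians(5.6));d=p-h;print(np.arctan2(d[1],d[0])+np.pi/6-np.radians(5.6),np.hypot(*d[:2]))
st()"
```

```text
-0.06575843240516285
-0.1093939164937365 0.05423745453548406
t 31.95 p [ 0.6047 -0.0829  0.3635] pinch [ 0.6045 -0.0828  0.2088] rpy [-96.57  89.93 153.51] F [-0.58 -0.04 -0.62] w 0.0683
[[-0.001, 0.94, -0.341], [0.001, -0.341, -0.94], [-1.0, -0.001, -0.0]] q [-30.2  33.   49.5  99.  -28.2  61.4 -81.2]
```

```bash
python3 -c "
from bench import job
print(job.sign_off())"
```

```text
the job is handed in; nothing more can be done
None
```

The job was finished and handed in at about 32 s of the 72 s allowed; sign-off gives no verdict.

**What I did:**
- **Pawl open:** I swung it up and over by the red knob, released it, and the picture showed it staying open.
- **Wheel back:** I turned the wheel back by its peg to about 0.2 rad, between about 0.19 and 0.25 depending on the image reading.
- **Pawl down:** I swung the pawl down and released it, then eased the wheel backwards until the pawl took the load. After lowering, the knob looked a little high. I nudged the wheel slightly forward to check, and the pawl proved to be riding the tooth ramp inside the notch.
- **Load:** I built up and held about 7.5 to 8 N at the peg for more than half a second, which I estimate as about 5 N on the pawl, then let go and rose clear.

**Last checks:**
- **Pawl:** The knob stayed at its fully-down position in the image.
- **Wheel:** It rests at about -0.07 to -0.11 rad. The red sample and the peg disagree by about 0.04 rad, but both are within ±0.16.
- **Robot and bench:** Nothing touches the gripper (force under 1 N), and by eye the other items on the bench look unmoved; I did not measure them.
- **Not measured:** The load on the pawl itself is inferred from the push at the peg.

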